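Set the lamp stand's spring leg to its mark and slide the cam lever shut

TASK

Lift the lantern off the low green stand by its handle and set it down upright, wholly on the round cork mat, and let go of it. Then press the stand's orange foot in against its spring until the yellow ring on the leg just meets the mouth of the collar and, holding the leg there, slide the red cam lever toward the foot until it is fully closed. Finish while still holding the leg at its mark with the lever closed, and leave the other things on the table where they are.

Things in the scene. Friction and masses are not known exactly. Their poses are not given: they have to be found in the camera images.
- lantern: Loose green and amber camping lantern, round foot 76 mm in diameter, 186 mm tall, about 0.3 to 0.6 kg. Origin: centre of its underside, z up. It starts upright on the stand's platform.
- lantern_grip (a point): Middle of the lantern's rigid bail handle, 180 mm above its underside: a level round black bar 12 mm thick and 56 mm long along the lantern's x axis (bail 74 mm wide overall). Below it there are 40 mm free down to the lantern's cap.
- cork_mat: Round cork mat fixed to the table, 150 mm in diameter, 6 mm thick. Origin: centre of its underside (on the table).
- stand: Low lamp stand, fixed to the table: square platform 130 x 130 mm, top 40 mm above the table. Origin: centre of its underside, axes along its sides. From the middle of its +y side a black collar 44 mm wide, top 44 mm above the table, reaches to its mouth at y = +125 mm. The leg comes out of the mouth along +y; the cam lever stands on top of the collar.
- leg (a joint): Extension of the sliding leg beyond its mark, m: 0 = the yellow ring (6 mm wide) just touches the collar's mouth; positive = longer (foot farther out along the stand's +y); range -0.011 to 0.022. It starts 0.012 to 0.019 too long. A spring always pushes it outward with 4.4 to 5.6 N (friction 0.6 N), so it runs out when let go, even with the lever closed.
- leg_foot (a point): Point on the outer (+y) face of the orange foot plate, middle of its width, 70 mm above the table. The plate is upright: 50 mm wide (stand's x), 6 mm thick (y), from 4 to 92 mm above the table; with the leg at its mark this face lies at y = +145 mm in the stand's frame.
- cam (a joint): Opening of the red cam lever, m: 0 = fully closed (at its end stop, nearest the foot), up to 0.0145 = open. It slides along the collar, parallel to the leg: closing is toward the foot (stand's +y). It starts 0.012 to 0.014 open. About 2.5 N friction, it stays where it is left, there is no spring.
- cam_tab (a point): Point on the back (-y) face of the red lever's upright tab, middle of its width, 70 mm above the table. Tab 26 mm wide (stand's x), 6 mm thick (y), from 46 to 93 mm above the table; closed, this face lies at y = +111 mm in the stand's frame. Tab and foot plate measure 34 mm over their outer faces when done, up to 67 mm at the start, so two fingers can straddle both from above.
- reel_box: Bystander: white and yellow carton 135 x 110 x 60 mm with a black fishing reel on it, 145 mm tall in all. Origin: centre of underside.
- lure_tray: Bystander: black divided tray of lures, 100 x 170 x 28 mm. Origin: centre of underside.
- line_tin: Bystander: round grey line tin, 84 mm in diameter, 22 mm high. Origin: centre of underside.
- screwdriver: Bystander: screwdriver lying on the table near the robot.
- oil_bottle: Bystander: white oil bottle with red cap, 44 mm in diameter, 110 mm tall. Origin: centre of underside.
- float_jar: Bystander: amber jar with green lid, 68 mm in diameter, 85 mm tall. Origin: centre of underside.
Mind the look-alikes: they are no part of the job. Leave any blue look-alike of the stand alone.

How it is judged:
On the way, in this order (a step that is already met when the one before it is completed fails the run):
1. The lantern is lifted clear of the stand (height (world z) of lantern above 0.06 m and contact force between lantern and stand below 0.1 N and angle between lantern's own z axis and vertical below 0.5 rad), for 0.2 s.
2. The lantern stands upright on the cork mat, let go (horizontal distance between lantern and cork_mat below 0.037 m and height (world z) of lantern between 0.002 and 0.012 m and angle between lantern's own z axis and vertical below 0.1 rad and contact force between the fingers and lantern below 0.1 N and linear speed of lantern below 0.02 m/s), for 0.2 s.
3. The leg is held at its mark (within 5 mm) by the fingers with the lever still open (at least 7 mm) (value of joint leg between -0.005 and 0.005 m and value of joint cam above 0.007 m and contact force between the fingers and leg above 1 N), for 0.2 s.
At the end, for the whole second after the job is handed in: The lantern stands upright and free, wholly on the cork mat (its centre within 37 mm of the mat's). The fingers still hold the leg at its mark, within 5 mm, pressing on it with more than 1 N, and the cam lever is closed to within 2.5 mm of its stop. The other things have not moved more than 30 mm (value of joint leg between -0.005 and 0.005 m and value of joint cam below 0.0025 m and contact force between the fingers and leg above 1 N and horizontal distance between lantern and cork_mat below 0.037 m and height (world z) of lantern between 0.002 and 0.012 m and angle between lantern's own z axis and vertical below 0.1 rad and contact force between the fingers and lantern below 0.1 N); the arm keeps its last pose, push and grip.
It fails at once if The cam lever is slid past half closed while the leg is more than 9 mm off its mark (value of joint cam below 0.006 m and (value of joint leg above 0.009 m or value of joint leg below -0.009 m)).
It fails at once if The lantern is tipped over (beyond 0.8 rad) (angle between lantern's own z axis and vertical above 0.8 rad).
It fails at once if A bystander is pushed more than 30 mm from its place (distance of any of reel_box, lure_tray, line_tin, screwdriver, oil_bottle, float_jar from where it was at the start of the episode above 0.03 m).
It also fails if it takes over 64 s, if anything falls off the work surface, if the arm or the gripper's body presses on something with over 40 N, if the wrist force passes 120 N, or if a joint passes its speed limit or range.

ROBOT

A 6-joint arm with a two-finger parallel gripper is mounted at the origin on the work surface. World frame = base frame: x ahead of the robot, y to its left, z up, the work surface at z = 0. Lengths are in m, angles in rad, forces in N, time in s.
With the tool pointing down it reaches from about 0.3 to 0.875 m from the base axis. Payload 6.4 kg.
Tool frame: the origin (TCP) lies at the very end of the fingers, on their centre line; the grasp point (between the pads) lies 19 mm behind it; z points along the fingers, y is the line along which they close (so a half turn about z gives the same grasp; the last joint's range is limited). The gripper opens to 85 mm and grips with 20 to 120 N. Pads are 22 mm wide; open, the fingers measure 114 mm over their backs; the gripper's body (76 mm by 85 mm) begins 54 mm behind the grasp point. The pads swing forward as they close: fully open they stand 13 mm farther back than shut.
Start: joints at [0.989, 0.181, 1.607, -0, 1.354, -0.206], TCP at [0.211, 0.535, 0.196] pointing down, gripper open.
Joint ranges: [-2.99, 2.99], [-0.89, 2.07], [0.3, 2.58], [-1.14, 4.28], [0, 2.63], [-3.12, 3.12]. Speed limits (rad/s): [2.57, 2.57, 3.01, 3.14, 3.14, 3.14].

INTERFACE

Orientations are given as a unit quaternion [w, x, y, z].
In Python, from workcell import robot gives the robot as it stands. Calls block until the motion is done:
- robot.move_to(position, orientation): joint-space move of the TCP to a pose.
- robot.move_l(position, velocity=0.15, ori=None, f_stop=None): straight line of the TCP; ori=None keeps the orientation; velocity is the mean speed in m/s. With f_stop (N) it stops when the force on the tool has changed by that much, and returns True; else False.
- robot.move_joints(angles): joint-space move.
- robot.move_gripper(opening): finger opening in m; the grip force is fixed at half the most; returns when the fingers have stopped.
- robot.wait(seconds).
- robot.solve_ik(position, orientation): joint angles nearest the present ones, or None.
- robot.grab_frame(name): name is "scene" or "top"; returns a dict with "img" (480x640x3 uint8, blue, green, red), "range_z" (480x640 float32, m along the optical axis (not along the pixel's ray), 0 where there is no reading), "fx", "fy", "cx", "cy" (pixels), "dist_coeffs" ([k1, k2, p1, p2, k3] as OpenCV has them; the pictures are not rectified), "eye" and "attitude" of the camera in the world. Camera axes: x right, y down, z forward; pixel columns grow to the right and rows downward; lengths in m; the calibration is good to about 2 mm. A picture is of the moment at which its call begins.
A pose or a line that the arm cannot do raises robot.MotionError and nothing moves.
- robot.finish_job(): hands the job in; it is judged then, once.
Readings, each from a call of its own:
- robot.get_clock(): time.
- robot.get_joint_positions(): joint angles.
- robot.get_dq(): joint speeds.
- robot.get_joint_torque(): joint torques, N m.
- robot.get_position(): TCP position.
- robot.get_tool_rot(): TCP orientation.
- robot.get_contact_force(): force on the tool from outside, world axes, zero at the start.
- robot.get_moment(): the same for the moment, N m.
- robot.get_finger_gap(): finger opening in m.
- robot.get_grasp_force(): force on a finger pad.
Only numpy, scipy, OpenCV 4.12 (cv2) and the standard library are available. Lean on these libraries where they do the work, as an engineer would, in place of code of your own. Each camera call takes 0.05 s, during which the arm holds its last target. There are 200 camera calls.

## Working session

There is one attempt and no reset: what is moved stays moved. The work goes in short steps, each a Python script; the robot and the scene stay as the last script left them, time stands still between calls to the robot, and variables do not carry over. Pictures are saved under pics/ and viewed, at most 10 in all, crops included, and the job is handed in when it is done.

```bash
ls; mkdir -p pics; cat > h.py <<'E'
import numpy as np, cv2
from scipy.spatial.transform import Rotation as R
from workcell import robot
def grab(n):
    f=robot.grab_frame(n); return f
def rot(f):
    a=np.array(f["attitude"],float)
    if a.shape==(3,3): return a
    return R.from_quat([a[1],a[2],a[3],a[0]]).as_matrix()
def cloud(f):
    K=np.array([[f["fx"],0,f["cx"]],[0,f["fy"],f["cy"]],[0,0,1.]])
    v,u=np.mgrid[0:480,0:640]
    p=cv2.undistortPoints(np.stack([u,v],-1).reshape(-1,1,2).astype(np.float64),K,np.array(f["dist_coeffs"],float)).reshape(480,640,2)
    z=f["range_z"]; c=np.dstack([p*z[...,None],z])
    w=c@rot(f).T+np.array(f["eye"]); w[z==0]=np.nan
    return w
def down(yaw):  # tool y axis at angle: tool pointing down, x axis at yaw
    q=(R.from_euler('z',yaw)*R.from_euler('x',np.pi)).as_quat(); return [q[3],q[0],q[1],q[2]]
E
python3 - <<'E'
from h import *
for n in("scene","top"):
    f=grab(n); cv2.imwrite(f"pics/{n}0.png",f["img"]); np.savez(f"pics/{n}0.npz",w=cloud(f),img=f["img"]); print(n,f["eye"],f["attitude"],f["fx"])
print(robot.get_tool_rot(),robot.get_clock())
E
```

```text
pics
scene [ 0.89905612 -0.41231964  1.12150644] [-0.25610929  0.90279342  0.33448829 -0.0865428 ] 434.2117537416308
top [0.36488614 0.04534257 1.88048048] [-0.03310428  0.70924026 -0.70340994  0.0331181 ] 552.1918338443048
[-2.95075677e-04  1.86789574e-01  9.82399637e-01 -7.21725306e-04] 0.1
```

View pics/top0.png

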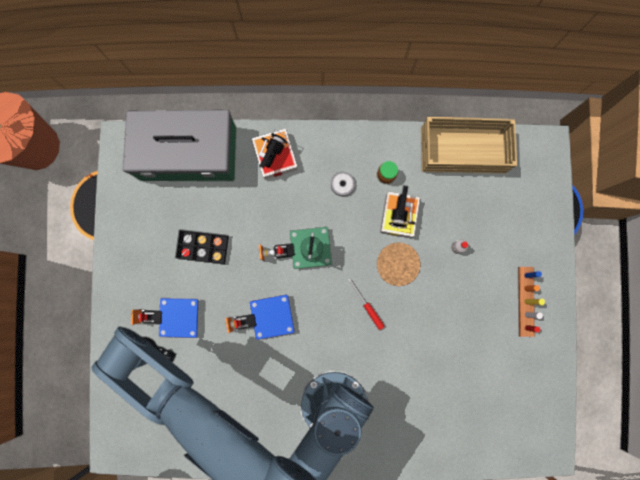

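View pics/scene0.png

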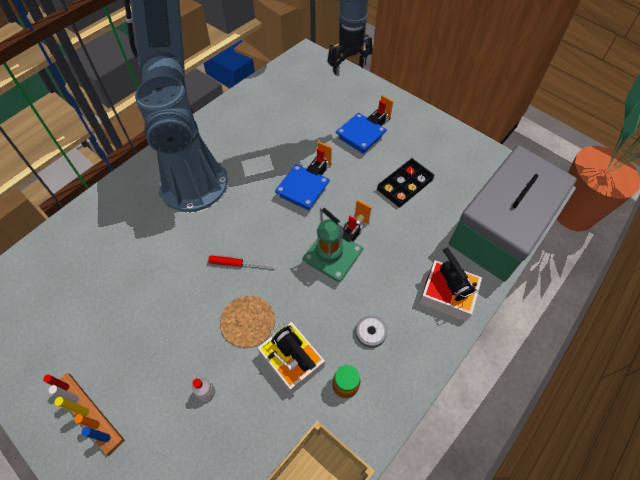

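The top view shows one green stand at (311,248) with the lantern on it, its foot and red lever to the left at (265-290,250), and the cork mat at (399,264). The stand candidates are green (311,248), blue (272,316) and blue (180,318). Only the green one fits. I'll confirm it with a crop and measure.

```bash
cat > m.py <<'E'
from h import *
def fit(d):
    W=np.concatenate([x[0].reshape(-1,3) for x in d]);I=np.concatenate([cv2.cvtColor(x[1],cv2.COLOR_BGR2HSV).reshape(-1,3) for x in d]).astype(int)
    return W,I
E
python3 - <<'E'
from h import *
t=np.load("pics/top0.npz");s=np.load("pics/scene0.npz")
a=cv2.resize(t["img"][215:285,245:345],(800,560),interpolation=cv2.INTER_CUBIC)[:, :]
b=cv2.resize(s["img"][190:290,290:390],(500,500),interpolation=cv2.INTER_CUBIC)
a=cv2.resize(a,(500,350))
c=np.zeros((600,800,3),np.uint8); c[:245,:350]=cv2.resize(a,(350,245)); c[:500,300:800]=np.where(True,b,b); c[250:460,0:300]=cv2.resize(a,(300,210)); c[:250,:300]=0
cv2.imwrite("pics/crop.png",c)
for n,d in(("top",t),("scene",s)):
    w=d["w"];h=cv2.cvtColor(d["img"],cv2.COLOR_BGR2HSV).astype(int)
    # mat
    H,S,V=h[...,0],h[...,1],h[...,2]
    if n=="top": c0=w[264,399]; st=w[262,300]
    near=lambda c,r:np.hypot(w[...,0]-c[0],w[...,1]-c[1])<r
    m=near(c0,.11)&(H>5)&(H<22)&(S>80)&(w[...,2]<.02)
    (cc,rr)=cv2.minEnclosingCircle(w[m][:,:2].astype(np.float32)); print(n,"mat",m.sum(),w[m].mean(0),cc,rr)
    g=near(st,.2)&(H>60)&(H<90)&(S>70)&(abs(w[...,2]-.04)<.008)
    r=cv2.minAreaRect(w[g][:,:2].astype(np.float32)); print(" plat",g.sum(),w[g].mean(0),r)
    hd=near(st,.12)&(w[...,2]>.165); print(" handle",hd.sum(),w[hd].mean(0) if hd.any() else 0, w[...,2][near(st,.12)].max()); 
    if hd.sum()>4: print("  rect",cv2.minAreaRect(w[hd][:,:2].astype(np.float32)))
    o=near(st,.25)&(H>5)&(H<18)&(S>150)&(w[...,2]>.06); print(" foot",o.sum())
    if o.sum()>3: print(w[o].min(0),w[o].max(0),np.median(w[o],0),cv2.minAreaRect(w[o][:,:2].astype(np.float32)))
    o=near(st,.25)&((H<5)|(H>174))&(S>130)&(w[...,2]>.05); print(" tab",o.sum())
    if o.sum()>3: print(w[o].min(0),w[o].max(0),np.median(w[o],0))
E
```

```text
top mat 1444 [ 0.47735332 -0.21709675  0.00669341] (0.4779074788093567, -0.21741224825382233) 0.07439325004816055
 plat 753 [0.5291943  0.0837098  0.04069867] ((0.5283008813858032, 0.0817752480506897), (0.1279027760028839, 0.12609626352787018), 7.041599750518799)
 handle 264 [0.51790009 0.07622245 0.18985151] 0.2381502125651731
  rect ((0.5196727514266968, 0.07634162157773972), (0.056576088070869446, 0.06220152601599693), 41.86189270019531)
 foot 23
[0.48586105 0.23845884 0.06912026] [0.52743597 0.24585574 0.1015891 ] [0.50741103 0.24168781 0.08793292] ((0.5066954493522644, 0.24259595572948456), (0.04197881370782852, 0.003908632323145866), 7.591097831726074)
 tab 32
[0.504137   0.17255548 0.0511633 ] [0.52791463 0.19266872 0.10102261] [0.51739824 0.17974195 0.08798755]
scene mat 2226 [ 0.47982172 -0.21674592  0.00688658] (0.4779053032398224, -0.21622198820114136) 0.07608664035797119
 plat 991 [0.54805819 0.07065101 0.04071617] ((0.5297749638557434, 0.09354952722787857), (0.12965738773345947, 0.15244784951210022), 5.950467586517334)
 handle 433 [0.52183986 0.07560952 0.18983224] 0.22955917600537978
  rect ((0.5217093825340271, 0.07792308181524277), (0.054410386830568314, 0.06015386804938316), 41.35059356689453)
 foot 243
[0.48769196 0.05106241 0.06016266] [0.54812907 0.25167238 0.13135867] [0.52252767 0.23931871 0.09133588] ((0.5215502977371216, 0.1514921337366104), (0.04693193361163139, 0.2000252604484558), 6.472142696380615)
 tab 85
[0.50620237 0.17451622 0.05054612] [0.53059203 0.18936373 0.09642067] [0.51840294 0.18264367 0.0750697 ]
```

View pics/crop.png

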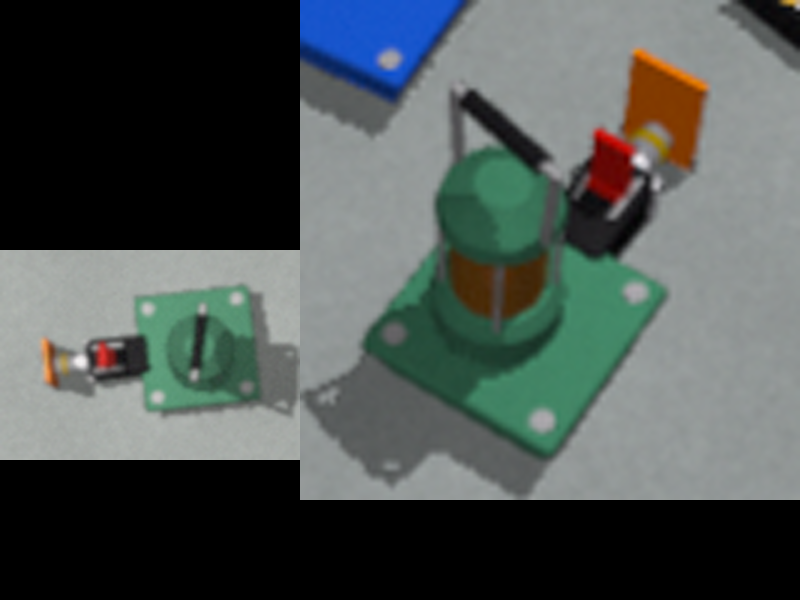

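The crop confirms it: green stand, lantern handle bar running roughly along world x, red tab and orange foot on the +y side. Next I'll fit the handle bar.

```bash
python3 - <<'E'
from h import *
P=[]
for n in("top","scene"):
    d=np.load(f"pics/{n}0.npz");w=d["w"];h=cv2.cvtColor(d["img"],cv2.COLOR_BGR2HSV).astype(int)
    k=(np.hypot(w[...,0]-.52,w[...,1]-.076)<.07)&(w[...,2]>.205)&(h[...,2]<90)
    p=w[k]; P.append(p); vx=cv2.fitLine(p[:,:2].astype(np.float32),cv2.DIST_HUBER,0,.01,.01).ravel()
    a=np.degrees(np.arctan2(vx[1],vx[0]));t=(p[:,:2]-vx[2:])@vx[:2]
    print(n,len(p),a,vx[2:],t.min(),t.max(),vx[2:]+vx[:2]*(t.min()+t.max())/2,np.median(p[:,2]))
# feasibility of poses
for nm,p,y in (("lift",[.52,.078,.21],0),("mat",[.478,-.217,.2],0),("foot",[.515,.2,.06],7.2)):
  for yy in (y,y+180):
    q=robot.solve_ik(p,down(np.radians(yy))); print(nm,yy,None if q is None else np.round(q,2))
E
```

```text
top 65 -6.1069617 [0.5182722  0.07666124] -0.027576412959343304 0.02629552034523608 [0.51763541 0.07672938] 0.2261785958082847
scene 113 -6.414679 [0.51428664 0.07739851] -0.031290225446342766 0.04587652266789167 [0.52153413 0.07658369] 0.2247243164093491
lift 0 [-0.08  0.06  1.71 -0.    1.37  1.49]
lift 180 [-0.08  0.06  1.71  0.    1.37 -1.65]
mat 0 [-0.65  0.07  1.73 -0.    1.35  0.92]
mat 180 [-0.65  0.07  1.73  0.    1.35 -2.22]
foot 7.2 [ 0.16  0.29  1.77 -0.    1.08  1.6 ]
foot 187.2 [ 0.16  0.29  1.77  0.    1.08 -1.54]
```

```bash
python3 - <<'E'
from h import *
q=down(np.radians(173.8))
x,y=.5195,.0767
robot.move_l([.211,.535,.34],.3)
robot.move_to([x,y,.33],q)
robot.move_gripper(.06)
print(robot.move_l([x,y,.202],.12,f_stop=8))
robot.move_gripper(0.0)
print(robot.get_position(),robot.get_finger_gap(),robot.get_grasp_force(),robot.get_contact_force())
robot.move_l([x,y,.30],.1); robot.wait(.2)
print(robot.get_finger_gap(),robot.get_grasp_force(),robot.get_contact_force(),robot.get_clock())
f=grab("scene"); cv2.imwrite("pics/lift.png",f["img"][120:320,220:440].repeat(2,0).repeat(2,1))
E
```

```text
False
[0.51949019 0.0767015  0.20198765] -0.00010083498099902372 0.0 [ 0.38443218 -0.14381416  0.11304111]
-0.00016733547719389197 0.0 [-1.32419615  0.39158698  0.03415769] 6.25
```

View pics/lift.png

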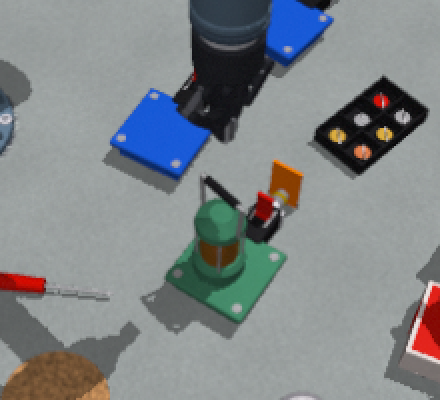

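The picture shows the lantern still on the stand, handle at crop (222,192), with the shut gripper above it at (230,130). The grasp missed, so I'll compare the fingertip and handle positions in the cloud.

```bash
python3 - <<'E'
from h import *
print(robot.get_position())
for n in("scene","top"):
    f=grab(n); w=cloud(f); hsv=cv2.cvtColor(f["img"],cv2.COLOR_BGR2HSV).astype(int)
    near=np.hypot(w[...,0]-.52,w[...,1]-.077)<.12
    for lo,hi in((.19,.205),(.205,.235),(.28,.31),(.31,.33),(.33,.36)):
        k=near&(w[...,2]>lo)&(w[...,2]<hi)&(hsv[...,2]<110)
        if k.any(): print(n,lo,k.sum(),w[k].min(0),w[k].max(0),np.median(w[k],0))
    if n=="scene":
        a=cv2.resize(f["img"][150:250,280:380],(600,600),interpolation=cv2.INTER_CUBIC);cv2.imwrite("pics/near.png",a)
E
```

```text
[0.51929468 0.07670117 0.29947802]
scene 0.19 18 [0.4818945  0.07167256 0.19040872] [0.55922187 0.08355554 0.20391721] [0.55330787 0.07444815 0.19819981]
scene 0.205 119 [0.48295272 0.07031851 0.20503715] [0.55968328 0.08588929 0.23250481] [0.52128335 0.0764713  0.22515767]
scene 0.33 52 [0.51197051 0.0629408  0.33754718] [0.53255467 0.08928825 0.35921104] [0.52743621 0.0701174  0.35120812]
top 0.205 15 [0.49157512 0.07320349 0.21313838] [0.5011834  0.08242094 0.23127139] [0.49571773 0.07647734 0.22363718]
```

View pics/near.png

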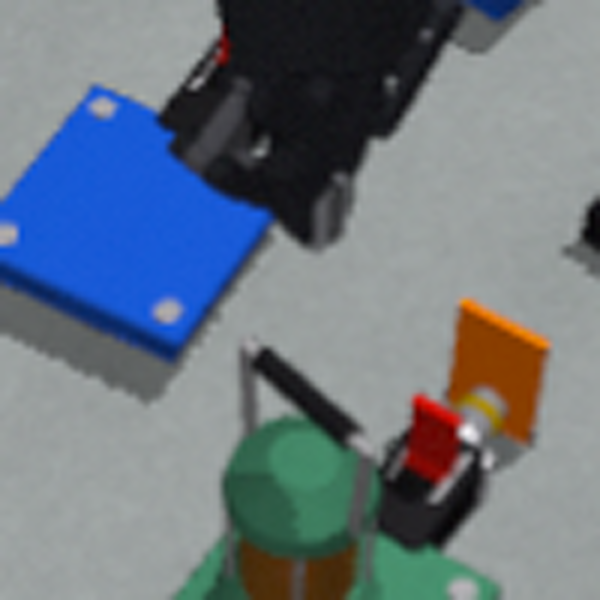

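In this close view the fingers are visibly open (pads at (225,120) and (330,205)), although the gap reading is 0. I'll test the gripper here in the air.

```bash
python3 - <<'E'
from h import *
ims=[]
for g in (0.085,0.04,0.0):
    r=robot.move_gripper(g); a=robot.get_finger_gap()
    f=grab("scene"); ims.append(cv2.resize(f["img"][150:200,295:350],(396,360),interpolation=cv2.INTER_CUBIC))
    robot.wait(.3); print(g,r,a,robot.get_finger_gap(),robot.get_grasp_force(),robot.get_clock())
cv2.imwrite("pics/grip.png",cv2.resize(np.hstack(ims),(798,242)))
E
```

```text
0.085 False 0.08496335456072375 0.0852786690777958 0.0 7.5333
0.04 False 0.03994679866070333 0.04028853460300221 0.0 8.3917
0.0 False 0.00027408407700674924 -2.7800807335173308e-05 0.0 9.2083
```

View pics/grip.png

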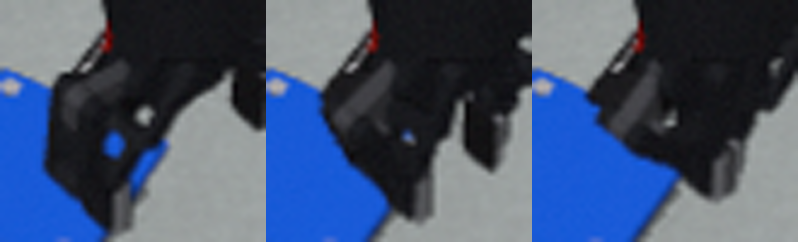

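```bash
python3 - <<'E'
from h import *
f=grab("scene"); w=cloud(f)
K=np.array([[f["fx"],0,f["cx"]],[0,f["fy"],f["cy"]],[0,0,1.]]); Rm=rot(f).T
def pr(p): return cv2.projectPoints(np.array([p],float),cv2.Rodrigues(Rm)[0],-Rm@np.array(f["eye"]),K,np.array(f["dist_coeffs"],float))[0].ravel()
p=robot.get_position(); print("tcp",p,robot.get_tool_rot(),pr(p),"handle",pr([.5195,.0767,.226]))
for v in range(180,196,2): print(v,[np.round(w[v,u],3).tolist() for u in (330,333,336)])
E
```

```text
tcp [0.51952461 0.0767087  0.30002421] [ 3.30917601e-05  5.40431820e-02  9.98538599e-01 -2.18792747e-06] [330.85483501 197.6604422 ] handle [330.01609977 215.48894101]
180 [[0.527, 0.061, 0.386], [0.532, 0.065, 0.386], [0.53, 0.079, 0.372]]
182 [[0.527, 0.062, 0.378], [0.533, 0.064, 0.381], [0.532, 0.076, 0.369]]
184 [[0.526, 0.064, 0.369], [0.529, 0.07, 0.366], [0.533, 0.076, 0.362]]
186 [[0.527, 0.062, 0.364], [0.529, 0.07, 0.358], [0.533, 0.076, 0.355]]
188 [[0.525, 0.065, 0.353], [0.529, 0.071, 0.35], [0.532, 0.078, 0.346]]
190 [[0.526, 0.064, 0.348], [0.53, 0.069, 0.345], [0.375, 0.289, 0.002]]
192 [[0.365, 0.271, 0.001], [0.373, 0.276, 0.003], [0.379, 0.284, 0.0]]
194 [[0.371, 0.263, 0.003], [0.378, 0.269, 0.003], [0.386, 0.275, 0.004]]
```

```bash
python3 - <<'E'
from h import *
f=grab("scene"); w=cloud(f)
d=np.hypot(w[...,0]-.52,w[...,1]-.077)
for lo in np.arange(.33,.46,.01):
    k=(d<.06)&(w[...,2]>=lo)&(w[...,2]<lo+.01)
    if k.any(): print(round(lo,2),k.sum(),"x",np.round(np.percentile(w[k][:,0],[2,50,98]),3),"y",np.round(np.percentile(w[k][:,1],[2,50,98]),3))
k=(d<.05)&(w[...,2]>.3); print("zmin",np.sort(w[k][:,2])[:8])
robot.move_gripper(.085)
g=grab("scene"); w=cloud(g);d=np.hypot(w[...,0]-.52,w[...,1]-.077)
k=(d<.075)&(w[...,2]>.3)&(w[...,2]<.375); 
for s in (-1,1):
    a=w[k&(s*(w[...,1]-.077)>0)]; print(s,len(a),"zmin",np.sort(a[:,2])[:5],np.percentile(a,[3,50,97],axis=0).round(3).tolist())
print(robot.get_clock())
E
```

```text
0.33 1 x [0.527 0.527 0.527] y [0.07 0.07 0.07]
0.34 24 x [0.514 0.53  0.533] y [0.063 0.072 0.088]
0.35 30 x [0.517 0.528 0.533] y [0.063 0.07  0.087]
0.36 28 x [0.523 0.531 0.533] y [0.063 0.071 0.083]
0.37 20 x [0.525 0.531 0.535] y [0.063 0.074 0.088]
0.38 62 x [0.513 0.532 0.537] y [0.044 0.068 0.107]
0.39 87 x [0.51  0.529 0.537] y [0.038 0.063 0.113]
0.4 87 x [0.524 0.535 0.539] y [0.03  0.081 0.122]
0.41 86 x [0.527 0.535 0.539] y [0.021 0.081 0.131]
0.42 136 x [0.504 0.529 0.54 ] y [0.018 0.05  0.132]
0.43 118 x [0.511 0.529 0.542] y [0.02  0.048 0.133]
0.44 83 x [0.51  0.527 0.539] y [0.035 0.042 0.065]
0.45 39 x [0.507 0.525 0.529] y [0.037 0.041 0.052]
zmin [0.33797566 0.34032073 0.34038228 0.34077318 0.34086456 0.3415643
 0.34186376 0.34236419]
-1 49 zmin [0.35186303 0.35349388 0.35374936 0.35389654 0.35594565] [[0.512, 0.02, 0.354], [0.522, 0.026, 0.365], [0.528, 0.032, 0.374]]
1 69 zmin [0.34800659 0.34877318 0.35004377 0.35019972 0.35132258] [[0.516, 0.118, 0.35], [0.529, 0.121, 0.363], [0.537, 0.131, 0.375]]
10.1417
```

The fingertips sit about 40 mm above the reported TCP, and their lateral position is right. The first close therefore happened above the bar. I'll add a 40 mm correction along the tool and grasp again.

```bash
python3 - <<'E'
from h import *
x,y=.5195,.0767
robot.move_gripper(.06)
print(robot.move_l([x,y,.163],.12,f_stop=8),robot.get_position())
robot.move_gripper(0.0)
g=robot.get_finger_gap();print(g,robot.get_grasp_force(),robot.get_contact_force())
if g>.006:
    robot.move_l([x,y,.25],.12); robot.wait(.3)
    print(robot.get_finger_gap(),robot.get_grasp_force(),robot.get_contact_force(),robot.get_clock())
    f=grab("scene"); w=cloud(f); cv2.imwrite("pics/lift2.png",f["img"][120:320,220:440].repeat(2,0).repeat(2,1))
E
```

```text
False [0.52017805 0.07665967 0.16389067]
0.010028033550721878 58.39128255844116 [0.44526004 0.89019359 2.59691032]
0.010266104066836151 58.331982493400574 [-0.29460287 -0.80029204 -3.98641258] 13.4917
```

View pics/lift2.png

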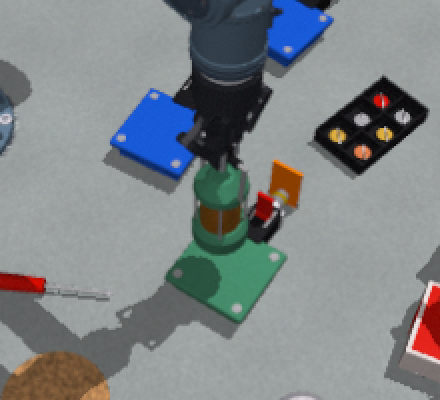

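The lantern hangs upright from the gripper (crop (220,205)), clear of the stand. Now I'll carry it to the mat.

```bash
python3 - <<'E'
from h import *
mx,my=.478,-.217
robot.move_l([mx,my,.25],.2); robot.wait(.3)
robot.move_l([mx,my,.14],.12)
print(robot.move_l([mx,my,.12],.03,f_stop=2.5),robot.get_position(),robot.get_contact_force())
robot.wait(.2)
robot.move_gripper(.06); robot.wait(.3)
p=robot.get_position(); robot.move_l([mx,my,.27],.12)
robot.move_l([.5,-.05,.27],.25)
f=grab("scene");w=cloud(f); cv2.imwrite("pics/mat.png",f["img"][200:400,150:400].repeat(2,0).repeat(2,1))
d=np.hypot(w[...,0]-mx,w[...,1]-my); k=(d<.06)&(w[...,2]>.165); print(w[k].mean(0),np.sort(w[k][:,2])[-10:],robot.get_clock())
for q in ((.06,.09),(.13,.16)):
    k=(d<.06)&(w[...,2]>q[0])&(w[...,2]<q[1]); print(np.percentile(w[k],[2,98],axis=0).round(3).tolist())
E
```

```text
True [ 0.47854845 -0.21704237  0.1293581 ] [0.30320437 0.90943255 3.74755086]
[ 0.48106665 -0.2155976   0.19006129] [0.19424602 0.19435266 0.19450116 0.19465916 0.19468121 0.19515632
 0.19520885 0.19583571 0.19591342 0.1967905 ] 20.2333
[[0.479, -0.242, 0.061], [0.505, -0.194, 0.088]]
[[0.446, -0.241, 0.13], [0.514, -0.188, 0.149]]
```

View pics/mat.png

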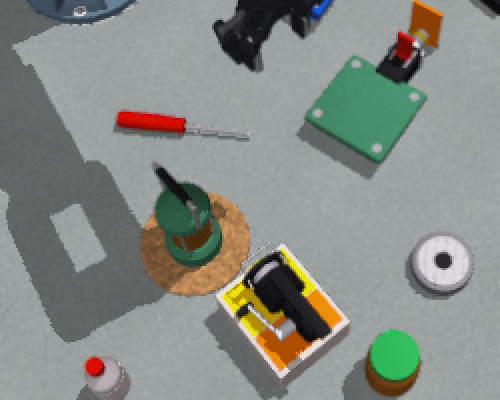

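The lantern stands on the mat at (193,235), with the fingers clear. Next I'll refit the now-empty stand and read the foot and tab positions in its frame.

```bash
python3 - <<'E'
from h import *
P=[];T=[]
for n in("top","scene"):
    f=grab(n);w=cloud(f);h=cv2.cvtColor(f["img"],cv2.COLOR_BGR2HSV).astype(int);H,S,V=h[...,0],h[...,1],h[...,2]
    near=np.hypot(w[...,0]-.5283,w[...,1]-.082)<.11
    g=near&(abs(w[...,2]-.04)<.008)&~((w[...,1]>.15)&(S<70)); 
    g&=(H>60)&(H<90)&(S>60)
    r=cv2.minAreaRect(w[g][:,:2].astype(np.float32)); print(n,g.sum(),r)
    c=np.array(r[0]); 
    if n=="top" : C=c
    a=np.radians(r[2]) ; a=(a+np.pi/4)%(np.pi/2)-np.pi/4
    ex=np.array([np.cos(a),np.sin(a)]);ey=np.array([-np.sin(a),np.cos(a)])
    s=np.dstack([(w[...,:2]-c)@ex,(w[...,:2]-c)@ey,w[...,2]])
    box=(abs(s[...,0])<.04)&(s[...,1]>.06)&(s[...,1]<.2)
    o=box&(H>5)&(H<20)&(S>140)&(s[...,2]>.03);t=box&((H<5)|(H>174))&(S>130)&(s[...,2]>.05)
    for nm,k in(("foot",o),("tab",t)):
        if k.sum()>3: print(nm,k.sum(),np.percentile(s[k],[5,50,95],axis=0).round(4).tolist())
print(robot.get_clock())
E
```

```text
top 1217 ((0.5282711982727051, 0.08161889016628265), (0.12911643087863922, 0.12798389792442322), 6.499499320983887)
foot 36 [[-0.0225, 0.1601, 0.0539], [-0.0044, 0.1617, 0.0902], [0.0174, 0.1647, 0.0991]]
tab 30 [[-0.0116, 0.0952, 0.0521], [-0.0009, 0.1, 0.088], [0.0085, 0.1087, 0.0987]]
scene 1684 ((0.529598593711853, 0.08490236103534698), (0.1305135041475296, 0.13382211327552795), 7.11202335357666)
foot 193 [[-0.0205, 0.1591, 0.0362], [0.0011, 0.1612, 0.0677], [0.022, 0.1642, 0.094]]
tab 83 [[-0.0102, 0.093, 0.053], [0.001, 0.0986, 0.0751], [0.0119, 0.1019, 0.0955]]
20.3333
```

```bash
cat >> h.py <<'E'
YAW=np.radians(6.9);C=np.array([.529,.082]);EY=np.array([-np.sin(YAW),np.cos(YAW)])
def at(y,z=.014): return [*(C+EY*y),z]
def ys(): p=robot.get_position(); return float((np.array(p[:2])-C)@EY)
E
python3 - <<'E'
from h import *
q=down(YAW+np.pi)
robot.move_gripper(.085)
robot.move_to(at(.1295,.16),q)
print("down",robot.move_l(at(.1295),.12,f_stop=5),robot.get_position())
r=robot.move_l(at(.088),.025,f_stop=14)
print("push",r,ys(),robot.get_contact_force(),robot.get_finger_gap(),robot.get_clock())
f=grab("scene");cv2.imwrite("pics/push.png",cv2.resize(f["img"][170:270,290:410],(720,600),interpolation=cv2.INTER_CUBIC))
E
```

```text
down False [0.51428134 0.21073176 0.01487827]
push True 0.09377024543208061 [0.28206718 4.90295461 0.71178166] 0.08481830626129457 24.55
```

View pics/push.png

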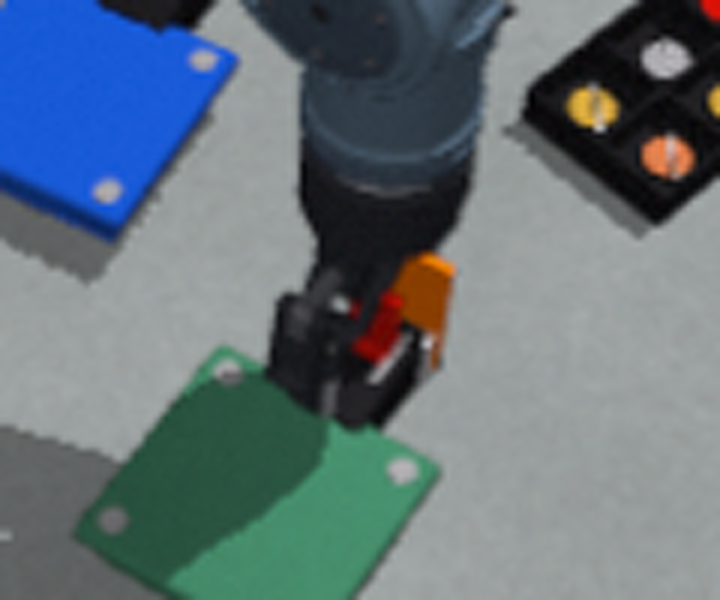

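The push hit the leg's inner stop with the finger face at y≈0.136, where the stand's geometry predicts 0.134. In the crop the foot (430,290) is pushed in close to the red tab (378,325), which is untouched. Now I'll back out to the mark, hold, then close the gap in small steps while the arm compensates.

```bash
cat >> h.py <<'E'
CM=.104
def cen(G): return CM+(.085-G)/2
E
python3 - <<'E'
from h import *
robot.move_l(at(CM),.03); robot.wait(.5)
print("mark",ys(),robot.get_contact_force(),robot.get_clock())
for G in (.081,.077,.073,.069,.065,.061,.057,.053):
    robot.move_l(at(cen(G)+.001),.03)
    robot.move_gripper(G)
    print(G,round(robot.get_finger_gap(),4),round(ys()-cen(G),4),np.round(robot.get_contact_force(),1),round(robot.get_grasp_force(),1),robot.get_clock())
E
```

```text
mark 0.10494049233034208 [-1.01308854  5.35623999  1.38086406] 25.6083
0.081 0.0812 0.002 [-1.1  6.   2.8] 2.9 26.075
0.077 0.0772 0.0019 [-0.5  6.2  4. ] 2.9 26.5417
0.073 0.0733 0.0019 [-0.9  4.7  3.8] 2.9 27.0083
0.069 0.0692 0.0018 [-1.7  5.   4.6] 2.9 27.475
0.065 0.0654 0.0018 [-0.9  6.6  4.7] 2.9 27.9417
0.061 0.0612 0.0017 [-0.5  5.6  4.8] 2.9 28.4083
0.057 0.0569 0.0017 [-0.2  5.7  4.1] 2.9 28.875
0.053 0.0531 0.0017 [-0.7  5.4  4.3] 2.9 29.3417
```

```bash
python3 - <<'E'
from h import *
for G in (.051,.049,.047,.045,.043,.041,.039,.037,.036,.035,.034,.033):
    robot.move_l(at(cen(G)-.0005),.03)
    robot.move_gripper(G)
    F=np.array(robot.get_contact_force()); gf=robot.get_grasp_force()
    print(G,round(robot.get_finger_gap(),4),round(ys()-cen(G),4),"Fy",round(float(F[:2]@EY),1),F[2].round(1),round(gf,1),robot.get_clock())
    if gf>12: break
f=grab("scene");cv2.imwrite("pics/end.png",cv2.resize(f["img"][170:270,290:410],(720,600),interpolation=cv2.INTER_CUBIC))
w=cloud(f);h=cv2.cvtColor(f["img"],cv2.COLOR_BGR2HSV).astype(int);H,S=h[...,0],h[...,1]
EX=np.array([EY[1],-EY[0]]);s=np.dstack([(w[...,:2]-C)@EX,(w[...,:2]-C)@EY,w[...,2]])
box=(abs(s[...,0])<.04)&(s[...,1]>.06)&(s[...,1]<.2)
for k in (box&(H>5)&(H<20)&(S>140)&(s[...,2]>.03),box&((H<5)|(H>174))&(S>130)&(s[...,2]>.05)):
    if k.any(): print(k.sum(),np.percentile(s[k],[5,50,95],axis=0).round(4).tolist())
E
```

```text
0.051 0.051 0.0002 Fy 6.4 4.3 2.9 29.8083
0.049 0.0489 0.0001 Fy 6.4 4.7 2.9 30.275
0.047 0.047 0.0001 Fy 6.2 3.7 2.9 30.7417
0.045 0.0453 -0.0004 Fy 4.5 5.0 3.6 31.2083
0.043 0.0434 -0.0007 Fy 3.1 6.4 4.2 31.675
0.041 0.041 -0.0007 Fy 3.5 4.9 4.1 32.1417
0.039 0.0391 -0.0007 Fy 3.3 5.0 4.1 32.6083
0.037 0.0372 -0.0007 Fy 3.0 6.6 4.1 33.075
0.036 0.0362 -0.0008 Fy 2.5 5.4 4.0 33.5417
0.035 0.0354 -0.0008 Fy 3.1 6.0 4.0 34.0083
0.034 0.0339 -0.0008 Fy 2.4 6.0 4.0 34.475
0.033 0.0331 -0.0008 Fy 2.4 5.9 4.0 34.9417
91 [[0.0059, 0.113, 0.037], [0.0163, 0.1406, 0.0688], [0.0243, 0.1431, 0.1232]]
11 [[-0.0035, 0.1036, 0.0575], [0.0053, 0.1102, 0.0943], [0.0155, 0.1169, 0.115]]
```

View pics/end.png

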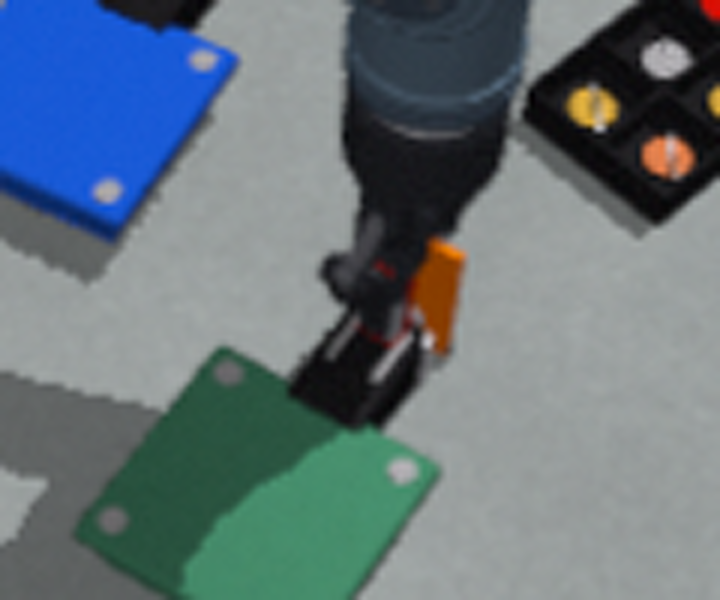

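The end crop shows the foot plate's corner at (464,255) and the fingers straddling plate and tab. The sparse cloud is too coarse to tell where the leg is, so I'll fit its extension numerically. I'll fit the stand pose to the platform's outline, then the foot plate's right edge, both at the start and now.

```bash
cat > leg.py <<'E'
from h import *
from scipy.optimize import least_squares, minimize_scalar
f=grab("scene");K=np.array([[f["fx"],0,f["cx"]],[0,f["fy"],f["cy"]],[0,0,1.]]);Rm=rot(f).T;D=np.array(f["dist_coeffs"],float)
pr=lambda p:cv2.projectPoints(np.asarray(p,float).reshape(-1,3),cv2.Rodrigues(Rm)[0],-Rm@np.array(f["eye"]),K,D)[0].reshape(-1,2)
def world(s,P): 
    s=np.asarray(s,float);c,n=np.cos(P[2]),np.sin(P[2]); return np.c_[P[0]+c*s[:,0]-n*s[:,1],P[1]+n*s[:,0]+c*s[:,1],s[:,2]]
U=8
def up(im): return cv2.resize(im,None,fx=U,fy=U,interpolation=cv2.INTER_LINEAR)[170*U:290*U,280*U:400*U]
tocrop=lambda p:((p+.5)*U-.5-np.array([280*U,170*U]))
def poly(p): 
    m=np.zeros((120*U,120*U),np.uint8);cv2.fillConvexPoly(m,cv2.convexHull(np.round(tocrop(p)).astype(np.int32)),255);return m>0
def hsv(im): h=cv2.cvtColor(up(im),cv2.COLOR_BGR2HSV).astype(int);return h[...,0],h[...,1],h[...,2]
now=f["img"];ini=np.load("pics/scene0.npz")["img"]
# stand pose from platform silhouette: top-face + sides, green mask of now
H,S,V=hsv(now);g=(H>60)&(H<92)&(S>70)
b=[[x,y,z] for x in(-.065,.065) for y in(-.065,.065) for z in(0.0,.04)]
def cost(P):
    m=poly(pr(world([q for q in b if q[2]>0],P)));yy=cv2.morphologyEx(g.astype(np.uint8),cv2.MORPH_CLOSE,np.ones((41,41)))>0
    return (m^yy).sum()
from scipy.optimize import minimize
r=minimize(lambda p:cost(p*np.array([.01,.01,.1])),np.array([.529,.082,.12])/[.01,.01,.1],method="Nelder-Mead",options=dict(initial_simplex=np.array([[52.9,8.2,1.2],[53.4,8.2,1.2],[52.9,8.7,1.2],[52.9,8.2,1.6]]),maxiter=80))
P=r.x*[.01,.01,.1];print("pose",P,r.fun,g.sum())
def fl(im,nm):
    H,S,V=hsv(im);o=(H>4)&(H<20)&(S>140)&(V>60)
    res=[]
    for L in np.arange(-.014,.0261,.001):
        m=poly(pr(world([[x,.139+L+d,z] for x in(-.025,.025) for d in(0,.006) for z in(.004,.092)],P)))
        rows=np.where(m.any(1))[0];rows=rows[:int(len(rows)*.55)]
        e=[]
        for v in rows[5:]:
            a=np.where(o[v])[0];a=a[(a>55*U)]
            if len(a): e.append((a.max()-np.where(m[v])[0].max())/U)
            else: e.append(-5)
        res.append((np.median(np.abs(e)),L,np.median(e)))
    res.sort();print(nm,[(round(float(l),3),round(float(c),2),round(float(s),2)) for c,l,s in res[:4]])
fl(ini,"start");fl(now,"now")
E
python3 leg.py
```

```text
pose [0.53056997 0.08110475 0.12150956] 3532.0 108545
start [(0.025, 0.5, -0.19), (0.021, 0.69, 0.62), (0.02, 0.75, 0.69), (0.026, 0.75, -0.75)]
now [(-0.001, 0.75, -0.62), (-0.003, 0.88, -0.38), (-0.002, 0.88, -0.5), (-0.0, 0.88, -0.75)]
```

The fit gives a leg extension near -1 mm, but it is rough. Contact gives a better check. The tab's end stop is fixed, so I'll ease the whole gripper +y until the tab meets the stop. The gap then fixes the leg as gap − 34 mm.

```bash
python3 - <<'E'
from h import *
y0=cen(.033)-.0005
for i in range(9):
    robot.move_l(at(y0+.0007*(i+1)),.02); robot.wait(.15)
    Fy=float(np.array(robot.get_contact_force())[:2]@EY); print(i,round(ys()-y0,4),round(Fy,1),round(robot.get_finger_gap(),4),round(robot.get_grasp_force(),1),robot.get_clock())
    if Fy<-4: break
E
```

```text
0 -0.0001 0.7 0.0329 5.5 35.4417
1 -0.0001 -1.9 0.0331 6.8 35.8417
2 -0.0 -3.6 0.033 8.3 36.2417
3 -0.0 -7.1 0.0328 9.8 36.6417
```

The tab is already hard against its stop: the arm does not advance and the force rises. So the cam is closed, and the 33 mm gap puts the leg at about -1 mm. I'm handing it in.

```bash
python3 -c "
from h import *
print(robot.get_finger_gap(),robot.get_grasp_force(),robot.finish_job())"
```

```text
the job is handed in; nothing more can be done
0.03276847669673066 9.763813242316246 None
```

I handed the job in at about 37 s with the lantern upright and free on the cork mat, the leg held about 1 mm inside its mark, and the cam lever closed against its stop; no pass or fail result came back.

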